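# Roll the pressing roller home and latch it

## Robot

A 7-joint arm with a two-finger parallel gripper is mounted at the origin on the work surface. World frame = base frame: x ahead of the robot, y to its left, z up, the work surface at z = 0. Lengths are in mm, angles in rad, forces in N, time in s.
With the tool pointing down it reaches from about 400 to 850 mm from the base axis. Payload 4.5 kg.
Tool frame: the origin (TCP) lies midway between the tips of the shut fingers; the grasp point (between the pads) lies 19 mm behind it; z points along the fingers, y is the line along which they close (so a half turn about z gives the same grasp; the last joint's range is limited). The gripper opens to 88 mm and grips with 3 to 60 N. Pads are 18 mm wide; open, the fingers measure 123 mm over their backs; the gripper's body (75 mm by 187 mm) begins 45 mm behind the grasp point.
Start: joints at [1.294, 0.689, -0.195, 1.565, 0.157, 0.902, -0.215], TCP at [191.168, -595.072, 215.843] pointing down, gripper open.
Joint ranges: [-3.01, 3.01], [-0.46, 2.08], [-1.47, 1.51], [0.13, 2.56], [-1, 4.14], [0.04, 2.09], [-2.66, 2.66]. Speed limits (rad/s): [2.57, 2.57, 3.14, 3.14, 3.14, 3.14, 3.14].

## Interface

Orientations are given as a 3x3 rotation matrix whose columns are the frame's x, y, z axes.
In Python, from bench import ctrl, cams, close_job gives the robot as it stands.
- The arm moves only by the tool send_rows, never from a script. Its argument "commands" is a list of rows, each a list of 4 numbers: the shift along the tool's x, y, z in mm, then the turn about the tool's z in rad. A call has exactly 10 rows; each row is the pose to reach, as a shift and turn from the pose commanded when the call began, along the tool's axes at that moment; what a row does not reach only later rows make up. A row lasts 1/10 s, in which the tool goes at most 50 mm and 8.59 degrees, less where a joint would pass 70% of its speed; a pose out of reach is approached as far as the arm can. A call with a gripper value outside its range is refused whole. "fingers" is the opening, from -1 (shut) to 1 (fully open), set as the call begins (left out, the last holds). The fingers move at their own pace and stop on an object; "squeeze" is the grip in N (left out, the last holds). Time passes only in rows, so rows that repeat a pose let the fingers close, or fill a call up. It gives the time, the measured TCP pose, the force, the opening and the grip force at its end, in the units of the state.
- ctrl.get_state(): the state, without advancing time (a new reading comes with each control period).
- cams.camera(name): name is "side" or "top"; returns (picture, depth): 480x640x3 uint8, red, green, blue; 480x640 float32, mm along the optical axis (not along the pixel's ray), 0 where there is no reading.
- cams.camera_model(name): a dict with "mtx" (3x3 intrinsics, pixels), "extrinsics" (4x4, takes a point from camera to world coordinates). Camera axes: x right, y down, z forward; pixel columns grow to the right and rows downward; lengths in mm; the calibration is good to about 2 mm. A picture is of the moment at which its call begins. camera_model takes no time and is no camera call.
- close_job(): hands the job in; it is judged then, once.
The state is a dict: "time_s": time; "joint_pos": joint angles; "qvel": joint speeds; "joint_torque": joint torques, N m; "ee_pos": TCP position; "ee_rot": TCP orientation; "contact_force": force on the tool from outside, world axes, zero at the start; "ft_torque": the same for the moment, N m; "grip_width": finger opening in mm; "grasp_force": force on a finger pad.
Only numpy, scipy, OpenCV 4.12 (cv2) and the standard library are available. Lean on these libraries where they do the work, as an engineer would, in place of code of your own. Each camera call takes 0.05 s, during which the arm holds its last target. There are 200 camera calls.

## Task

At this dried-fish stall, put the wooden roller away on its pressing board: pushing only lightly and only on its top with the fingertips, roll it along the board, over the low half-round bead, until it drops into the rest against the tall stop; do not lift it or push its sides. Once it lies there, and not before, swing the steel keeper bar across in front of it, all the way round until it lies along the roller, let go, and leave the other things where they are.

Things in the scene. Friction and masses are not known exactly. Their poses are not given: they have to be found in the camera images.
- roller: Hardwood roller, cylinder 60 mm across, 140 mm long, 0.3 to 0.6 kg, lying across the board; rolls freely, stays where left. Origin at its centre, 50 mm above the table (top line 80); y is its axis, x and z turn as it rolls. Pressing it with over 25 N spoils it; 5 to 10 N rolls it, even over the bead. A fingertip that does not slip moves twice as far as the centre: expect several strokes.
- board: Fixed pale wooden board on the table, 340 x 190 mm, 20 mm thick. Origin at the centre of its underside, x along its length towards the rest (the way to roll), y across, z up. The roller starts between x = -15 and +40 mm. Two small brass weights stand near the start end, x about -140 mm.
- bead (a point): Middle of the top of the half-round wooden bead across the board, at board x = +74 mm; 3 mm high, about 10 mm wide. The roller's top rises 3 mm in passing over it and sinks again behind it.
- rest (a point): Where the roller's centre belongs, between bead and stop: board x = +90 mm, y = 0, 50 mm above the table. There it has 1 to 2 mm of play along x; its place along y does not matter. The square wooden stop behind is 22 mm high (42 mm above the table), its front face at board x = +120.5 mm.
- keeper (a joint): Angle (rad, counterclockwise from above) of the steel keeper bar about its pivot. At q the bar points at pi - 0.349 + q from the board's +x: at 0 it lies beside the board, 20 degrees outward of -x; at 1.92 straight across the board along the seated roller (end 1.97). Starts at 0 to 0.3, stays where left, takes about 1 N at its end. Do not swing it in before the roller is in the rest.
- keeper_pivot (a point): Axis of the keeper's pivot post at board x = +54 mm, y = +92.5 mm, at the bar's mid-height, 48 mm above the table. The post is 24 mm across and 58 mm high above the table. The bar is 10 mm thick, 14 mm high (41 to 55 mm above the table) and reaches 117 mm from here.
- keeper_end (a point): On the upright pin at the free end of the keeper bar, 111 mm from the pivot, 48 mm above the table; the pin is 12 mm across and level with the bar's top.
- jar: Bystander: closed amber glass jar with a steel lid, 64 mm across, 85 mm high, standing; leave alone. Origin under its centre.
- brush: Bystander: hand brush lying on the table; leave alone.
- dish: Bystander: small steel dish, 90 mm across, 35 mm high; leave alone. Origin under its centre.
- weight: Bystander: brass weight with a knob, 34 mm across, 30 mm high, standing on the board; leave alone. Origin under its centre.
- weight2: Bystander: smaller brass weight, 26 mm across, 25 mm high, standing on the board; leave alone. Origin under its centre.

How it is judged:
By the outcome, as a careful person would: the job done as asked, in the order asked, and still so for the second after the job is handed in, with the robot touching nothing.
It also fails if it takes over 72 s, if anything falls off the work surface, if the arm or the gripper's body presses on something with over 40 N, if the wrist force passes 120 N, or if a joint passes its speed limit or range.

## Working session

There is one attempt and no reset: what is moved stays moved. The work goes in short steps, Python scripts to look and compute and a tool call to move; the robot and the scene stay as the last step left them, time stands still between calls to the robot, and variables do not carry over. Pictures are saved under pics/ and viewed, at most 10 in all, crops included, and the job is handed in when it is done.

Besides the shell and the picture viewer there is one more tool, called after "Emit:" as name(argument=value, ...) on one line, values as JSON. send_rows: Moves the arm, as the interface text tells. Its arguments: {"type":"object","properties":{"commands":{"type":"array","items":{"type":"array","items":{"type":"number"}}},"fingers":{"type":"number"},"squeeze":{"type":"number"}},"required":["commands"]}

```bash
mkdir -p pics
python3 - <<'E'
from bench import ctrl,cams
import cv2,numpy as np
s=ctrl.get_state();print(s['time_s'],s['ee_pos'],s['ee_rot'],s['contact_force'],s['grip_width'])
for n in('top','side'):
    p,d=cams.camera(n);cv2.imwrite(f'pics/{n}0.png',p[:,:,::-1]);np.savez(f'{n}0.npz',p=p,d=d)
    m=cams.camera_model(n);print(n,np.round(m['mtx'],1).tolist(),np.round(m['extrinsics'],3).tolist())
E
```

```text
0.0 [ 190.88343075 -594.41942151  215.00036219] [[ 9.52064358e-01  3.05897033e-01 -6.81015774e-04]
 [ 3.05897768e-01 -9.52062793e-01  1.73051319e-03]
 [-1.19010929e-04 -1.85588114e-03 -9.99998271e-01]] [-0.12178626 -0.12715864  0.43075256] 87.98474367466761
top [[544.6, 0.0, 315.7], [0.0, 544.6, 237.9], [0.0, 0.0, 1.0]] [[0.014, -0.989, 0.149, 382.005], [-1.0, -0.014, 0.002, -22.498], [0.0, -0.149, -0.989, 1290.779], [0.0, 0.0, 0.0, 1.0]]
side [[560.2, 0.0, 318.7], [0.0, 560.2, 238.8], [0.0, 0.0, 1.0]] [[0.869, -0.374, 0.324, 198.728], [-0.495, -0.639, 0.589, -709.653], [-0.014, -0.672, -0.74, 906.903], [0.0, 0.0, 0.0, 1.0]]
```

View pics/top0.png

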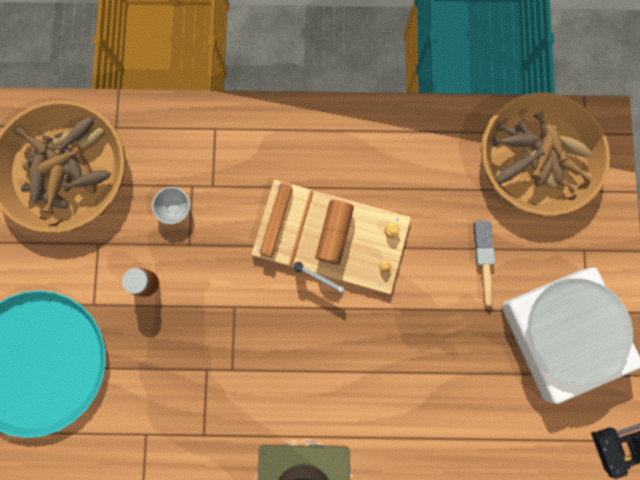

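View pics/side0.png

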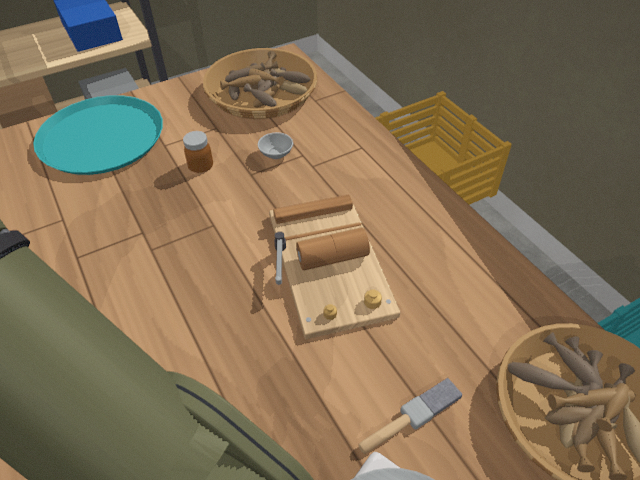

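The top view shows the board (corners about (274,182), (410,213), (391,293), (253,257)) with its rest end to the left (world +y). The roller is at about (335,231), the keeper pivot at (299,267) and its pin at (341,290). The side view agrees.

```bash
cat > h.py <<'E'
import numpy as np,cv2
from bench import cams
def ray(n,uv,z):
    m=cams.camera_model(n);E=np.array(m['extrinsics']);K=np.array(m['mtx'])
    uv=np.atleast_2d(uv).astype(float);d=(np.linalg.inv(K)@np.c_[uv,np.ones(len(uv))].T).T@E[:3,:3].T
    o=E[:3,3];return o+d*((z-o[2])/d[:,2])[:,None]
def cloud(n,d):
    m=cams.camera_model(n);E=np.array(m['extrinsics']);K=np.array(m['mtx'])
    v,u=np.mgrid[:480,:640];r=np.stack([(u-K[0,2])/K[0,0],(v-K[1,2])/K[1,1],np.ones(u.shape)],-1)*d[...,None]
    return r@E[:3,:3].T+E[:3,3]
E
python3 - <<'E'
from h import *
a=np.load('top0.npz');p,d=a['p'],a['d'];P=cloud('top',d)
roi=np.zeros((480,640),bool);roi[170:305,245:420]=1
z=P[...,2]
m=(roi&(z>12)&(z<110)).astype(np.uint8)
m=cv2.morphologyEx(m,cv2.MORPH_OPEN,np.ones((3,3)))
print('z table',np.median(z[300:330,250:330]),'board z',np.median(z[225:250,370:380]))
hsv=cv2.cvtColor(p,cv2.COLOR_RGB2HSV)
print('hsv board',hsv[240,370],hsv[270,360],'table',hsv[320,300],'roller',hsv[230,335],'stop',hsv[220,275])
c=max(cv2.findContours(m,0,2)[0],key=cv2.contourArea);r=cv2.minAreaRect(c);print('depth mask',r)
pale=(roi&(hsv[...,1]<140)&(hsv[...,2]>170)).astype(np.uint8)
pale=cv2.morphologyEx(pale,cv2.MORPH_CLOSE,np.ones((3,3)))
ys,xs=np.nonzero(pale);r=cv2.minAreaRect(np.c_[xs,ys].astype(np.float32));b=cv2.boxPoints(r)
W=ray('top',b,20);print('pale box',b.round(1).tolist(),W.round(1).tolist(),[np.linalg.norm(W[i]-W[i-1]).round(1) for i in range(4)],W.mean(0))
rm=roi&(z>66)&(z<95);rm[:, :312]=0
q=P[rm];print('roller n',rm.sum(),'max z',np.percentile(q[:,2],98),q.mean(0));
l,n,s,_=0,0,0,0
ys,xs=np.nonzero(rm);r=cv2.minAreaRect(q[:,:2].astype(np.float32));print(r)
b=roi.copy();print('stop/keeper pts')
o=np.zeros((480,640,3),np.uint8);cr=p[165:310,240:425][:,:,::-1];zz=np.clip(z[165:310,240:425]*2.5,0,255).astype(np.uint8)
cv2.imwrite('pics/crop0.png',cv2.resize(np.vstack([cr,cv2.merge([zz]*3)]),None,fx=2,fy=2,interpolation=2))
E
```

```text
z table 0.28884920810423864 board z 19.880077360197674
hsv board [ 19 102 241] [ 18 104 234] table [ 14 144 174] roller [ 14 153 202] stop [ 14 158 192]
depth mask ((329.38201904296875, 241.29257202148438), (144.79954528808594, 90.75582122802734), 15.376252174377441)
pale box [[245.0, 170.0], [419.0, 170.0], [419.0, 304.0], [245.0, 304.0]] [[736.7, 152.5, 20.0], [742.4, -266.0, 20.0], [422.2, -261.3, 20.0], [416.7, 141.9, 20.0]] [np.float64(320.2), np.float64(418.5), np.float64(320.2), np.float64(403.3)] [579.4913771  -58.22390782  20.        ]
roller n 1340 max z 83.86142120931196 [583.93305846 -61.94296468  76.01662452]
((585.1702270507812, -62.15652847290039), (52.828792572021484, 141.79498291015625), 76.2076644897461)
stop/keeper pts
```

View pics/crop0.png

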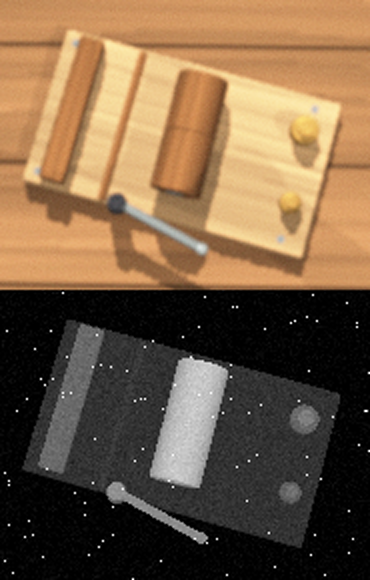

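The crop shows the board, roller, bead and stop clearly. The keeper's pivot is at about pixel (298.5,266.5) and its pin at (341.5,289), lying outside the board.

```bash
cat >> h.py <<'E'
def board_frame():
    a=np.load('top0.npz');z=cloud('top',a['d'])
    roi=np.zeros((480,640),bool);roi[170:305,245:420]=1
    m=(roi&(z[...,2]>14)&(z[...,2]<26)).astype(np.uint8)
    m=cv2.morphologyEx(m,cv2.MORPH_OPEN,np.ones((3,3)))
    r=cv2.minAreaRect(z[m>0][:,:2].astype(np.float32))
    b=cv2.boxPoints(r);e=[b[1]-b[0],b[2]-b[1]];v=max(e,key=np.linalg.norm);v=v/np.linalg.norm(v)
    if v[1]<0:v=-v
    return np.array(r[0]),np.array([[v[0],-v[1]],[v[1],v[0]]]),r   # centre, R (cols x,y)
def roller(d,c,R):
    P=cloud('top',d);q=(P[...,:2]-c)@R;z=P[...,2]
    m=((z>60)&(z<95)&(abs(q[...,0])<160)&(abs(q[...,1])<100)).astype(np.uint8)
    m=cv2.morphologyEx(m,cv2.MORPH_OPEN,np.ones((3,3)))
    c0=max(cv2.findContours(m,0,2)[0],key=cv2.contourArea)
    k=np.zeros_like(m);cv2.drawContours(k,[c0],-1,1,-1)
    k&=(z>60)&(z<95)
    return cv2.minAreaRect(q[k>0].astype(np.float32)),q[k>0].mean(0),z[k>0]
E
python3 - <<'E'
from h import *
c,R,r=board_frame();print(c,R.round(4).tolist(),r)
a=np.load('top0.npz');x,mn,z=roller(a['d'],c,R);print(x,mn,np.percentile(z,[50,90,97]))
pv=(ray('top',[298.5,266.5],58)[0,:2]-c)@R;pe=(ray('top',[341.5,289],55)[0,:2]-c)@R
print('pivot',pv,'pin',pe,np.linalg.norm(pe-pv),'q',(np.arctan2(*(pe-pv)[::-1])-np.pi+.349)%6.283)
P=ray('side',[[280,236]],58);print((P[:,:2]-c)@R)
from bench import ctrl
s=ctrl.get_state();T=s['ee_rot'];print('tool x in board',R.T@np.array(T)[:2,0],'tool y',R.T@np.array(T)[:2,1]);print(s['joint_pos'])
for bx in (0,90):print(bx,c+R@[bx,0])
E
```

```text
[580.65472412 -55.44163513] [[0.2558000087738037, -0.96670001745224], [0.96670001745224, 0.2558000087738037]] ((580.6547241210938, -55.44163513183594), (340.09088134765625, 190.77842712402344), 75.17718505859375)
((-5.468555450439453, -5.597343444824219), (56.52445983886719, 142.48129272460938), 1.6082488298416138) [-5.16896329 -4.18903231] [75.94106208 81.09678505 82.85556833]
pivot [51.11200982 95.01782703] pin [-56.41553537 117.71867819] 109.89768704840503 q 0.14093859585667112
[[47.68346333 90.37656259]]
tool x in board [ 0.5392511  -0.84214507] tool y [-0.84214412 -0.53925034]
[ 1.29382613  0.68985511 -0.19454934  1.56622151  0.15728473  0.9024626
 -0.2151169 ]
0 [580.65472412 -55.44163513]
90 [603.679501    31.56330836]
```

Run:
```python
from h import *
a=np.load('top0.npz');P=cloud('top',a['d']);z=P[...,2]
print('scale z',np.percentile(z[270:400,505:638],[50,90,97]))
m=(z[270:400,505:620]>25);q=P[270:400,505:620][m];print(q.min(0),q.max(0))
from bench import ctrl
s=ctrl.get_state();T=np.array(s['ee_rot'])
c,R,_=board_frame()
t=np.r_[c+R@[-13.5,-4.5],110];dw=t-s['ee_pos'];print(t,'tool shift',T.T@dw)
```

```text
scale z [79.26587441 87.70265364 91.87375735]
[ 215.31889371 -689.57105555   25.16152408] [ 505.59819924  -22.49797979 1290.77878915]
[581.55125476 -69.6436155  110.        ] tool shift [ 532.45574127 -380.07756369  105.67115717]
```

Emit:
send_rows(commands=[[32,-23,0,-0.1],[64,-46,0,-0.2],[96,-69,0,-0.3],[128,-92,0,-0.4],[160,-115,0,-0.5],[192,-138,0,-0.6],[224,-161,0,-0.7],[256,-184,0,-0.8],[288,-207,0,-0.9],[320,-228,0,-1.0]], fingers=0.2)

```text
time_s: 1.1
ee_pos: [426.5, -278.6, 215.6]
ee_rot: [[0.253, 0.967, -0.001], [0.967, -0.253, 0.0], [0.0, -0.001, -1.0]]
contact_force: [-0.3, 0.3, -0.2]
grip_width: 53.3
grasp_force: 0.0
```

```bash
cat >> h.py <<'E'
def where(bx=None,by=None,z=None):
    from bench import ctrl
    s=ctrl.get_state();T=np.array(s['ee_rot']);e=np.array(s['ee_pos']);c,R,_=board_frame()
    print('t',round(s['time_s'],2),'tcp board',(R.T@(e[:2]-c)).round(1),'z',round(e[2],1),'F(board)',(R.T@np.array(s['contact_force'])[:2]).round(2),round(s['contact_force'][2],2),'grip',round(s['grip_width'],1))
    print('toolx in board',(R.T@T[:2,0]).round(3),'tooly',(R.T@T[:2,1]).round(3),'tz',T[:,2].round(3))
    if bx is not None: print('shift',(T.T@(np.r_[c+R@[bx,by],z]-e)).round(1))
E
python3 -c "
from h import *
where(-13.5,-4.5,110)"
```

```text
t 1.1 tcp board [-255.1   92. ] z 215.6 F(board) [0.27 0.36] -0.24 grip 53.3
toolx in board [1.    0.003] tooly [ 0.003 -1.   ] tz [-0.001  0.    -1.   ]
shift [241.4  97.3 105.6]
```

Emit:
send_rows(commands=[[34,14,0,0],[68,28,0,0],[102,42,0,0],[136,56,20,0],[170,70,40,0],[204,84,65,0],[225,92,85,0],[241,97,98,0],[241,97,105,0],[241,97,105,0]])

```text
time_s: 2.1
ee_pos: [580.5, -72.8, 109.7]
ee_rot: [[0.257, 0.966, -0.003], [0.966, -0.257, -0.001], [-0.001, -0.003, -1.0]]
contact_force: [0.1, -0.9, 0.1]
grip_width: 52.9
grasp_force: 0.0
```

```bash
python3 -c "
from h import *
where(-13.5,-4.5,80)"
```

```text
t 2.1 tcp board [-16.8  -4.3] z 109.7 F(board) [-0.9 -0.3] 0.12 grip 52.9
toolx in board [ 1.    -0.001] tooly [-0.001 -1.   ] tz [-0.003 -0.001 -1.   ]
shift [ 3.3  0.3 29.7]
```

Emit:
send_rows(commands=[[3,0,8,0],[3,0,16,0],[3,0,22,0],[3,0,25,0],[3,0,27,0],[3,0,28,0],[3,0,29,0],[3,0,29,0],[3,0,29,0],[3,0,29,0]])

```text
time_s: 3.1
ee_pos: [582.7, -69.2, 82.0]
ee_rot: [[0.257, 0.966, 0.0], [0.966, -0.257, -0.0], [0.0, 0.0, -1.0]]
contact_force: [-0.2, 1.4, -0.6]
grip_width: 52.8
grasp_force: 0.0
```

Emit:
send_rows(commands=[[0,0,0.3,0],[0,0,0.6,0],[0,0,0.9,0],[0,0,1.2,0],[0,0,1.5,0],[0,0,1.5,0],[0,0,1.5,0],[0,0,1.5,0],[0,0,1.5,0],[0,0,1.5,0]])

```text
time_s: 4.1
ee_pos: [582.6, -69.3, 80.3]
ee_rot: [[0.257, 0.966, 0.0], [0.966, -0.257, -0.0], [-0.0, 0.0, -1.0]]
contact_force: [-0.4, -0.7, -0.3]
grip_width: 52.6
grasp_force: 0.0
```

Emit:
send_rows(commands=[[0,0,0.2,0],[0,0,0.4,0],[0,0,0.6,0],[0,0,0.8,0],[0,0,1.0,0],[0,0,1.0,0],[0,0,1.0,0],[0,0,1.0,0],[0,0,1.0,0],[0,0,1.0,0]])

```text
time_s: 5.1
ee_pos: [582.6, -69.3, 79.3]
ee_rot: [[0.257, 0.966, 0.0], [0.966, -0.257, -0.0], [-0.0, 0.0, -1.0]]
contact_force: [-0.2, -0.2, -0.6]
grip_width: 52.4
grasp_force: 0.0
```

```bash
python3 -c "
from h import *
where(-13.5,-4.5,80)"
```

```text
t 5.1 tcp board [-12.9  -5.4] z 79.3 F(board) [-0.27  0.18] -0.65 grip 52.4
toolx in board [ 1.    -0.001] tooly [-0.001 -1.   ] tz [ 0. -0. -1.]
shift [-0.6 -0.9 -0.7]
```

Emit:
send_rows(commands=[[2,0,-1,0],[4,0,-1,0],[4,0,-0.5,0],[4,0,0,0],[4,0,0.2,0],[4,0,0.4,0],[4,0,0.6,0],[4,0,0.8,0],[4,0,0.8,0],[4,0,0.8,0]])

```text
time_s: 6.1
ee_pos: [583.6, -65.4, 78.5]
ee_rot: [[0.257, 0.966, 0.0], [0.966, -0.257, -0.0], [-0.0, 0.0, -1.0]]
contact_force: [-0.3, 0.3, 0.6]
grip_width: 52.8
grasp_force: 0.0
```

Emit:
send_rows(commands=[[0,0,0.2,0],[0,0,0.4,0],[0,0,0.6,0],[0,0,0.8,0],[0,0,1.0,0],[0,0,1.0,0],[0,0,1.0,0],[0,0,1.0,0],[0,0,1.0,0],[0,0,1.0,0]])

```text
time_s: 7.1
ee_pos: [583.6, -65.4, 77.5]
ee_rot: [[0.257, 0.966, 0.0], [0.966, -0.257, -0.0], [-0.0, 0.0, -1.0]]
contact_force: [-0.6, -0.6, -0.6]
grip_width: 52.9
grasp_force: 0.0
```

Run:
```python
from h import *
c,R,_=board_frame()
p,d=cams.camera('side');cv2.imwrite('pics/s1.png',cv2.resize(p[170:350,220:420,::-1],None,fx=4,fy=3.3,interpolation=2)[:600,:800])
```

```text
(no output)
```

View pics/s1.png

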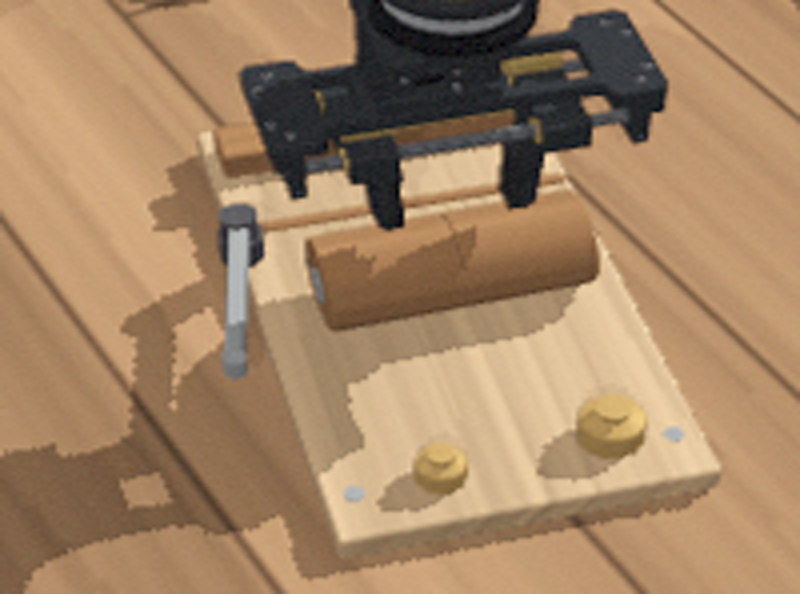

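The picture shows both fingertips at the roller's top line (crop px (390,220) and (520,200)), still just clear of it.

Emit:
send_rows(commands=[[1,0,0.0,0],[2,0,0.0,0],[3,0,0.2,0],[3,0,0.4,0],[3,0,0.6,0],[3,0,0.8,0],[3,0,1.0,0],[3,0,1.0,0],[3,0,1.0,0],[3,0,1.0,0]])

```text
time_s: 8.15
ee_pos: [584.4, -62.5, 76.5]
ee_rot: [[0.257, 0.966, 0.0], [0.966, -0.257, -0.0], [-0.0, 0.0, -1.0]]
contact_force: [-0.6, -0.3, 0.4]
grip_width: 52.9
grasp_force: 0.0
```

Run:
```python
from h import *
c,R,_=board_frame()
p,d=cams.camera('side');P=cloud('side',d);q=(P[...,:2]-c)@R;z=P[...,2]
h=cv2.cvtColor(p,cv2.COLOR_RGB2HSV)
box=(abs(q[...,0])<60)&(abs(q[...,1])<75)
dark=box&(h[...,2]<75)&(z>70)&(z<110)
for lo in range(70,106,4):
    for n,s in(('+',q[...,1]>-5),('-',q[...,1]<=-5)):
        m=dark&s&(z>=lo)&(z<lo+4)
        if m.sum()>2:print(lo,n,m.sum(),'x',np.percentile(q[m][:,0],[5,50,95]).round(1),'y',np.percentile(q[m][:,1],[5,95]).round(1))
br=box&(h[...,2]>=80)&(h[...,1]>110)&(z>30)&(z<90)
X=q[br][:,0];Z=z[br];
from scipy.optimize import least_squares
f=least_squares(lambda v:np.hypot(X-v[0],Z-v[1])-30,[-5,50],loss='soft_l1');print('roller fit xz',f.x,br.sum())
```

```text
98 + 3 x [-15.1 -14.4 -13.7] y [23.3 28.9]
102 + 7 x [-16.6 -15.1 -13. ] y [25.7 32.5]
102 - 12 x [-16.7 -15.1 -12.4] y [-44.  -33.6]
roller fit xz [-5.50117599 49.08538544] 1955
```

Run:
```python
from h import *
c,R,_=board_frame()
p,d=cams.camera('side');P=cloud('side',d);q=(P[...,:2]-c)@R;z=P[...,2]
for u in (317,351):
  for v in range(214,250,2):print(u,v,p[v,u],q[v,u].round(1),z[v,u].round(1))
```

```text
317 214 [41 43 47] [-37.4  31.8] 188.9
317 216 [43 42 46] [-37.5  31.9] 183.8
317 218 [26 30 34] [-40.4  32.7] 181.8
317 220 [33 32 38] [-39.   32.4] 175.1
317 222 [31 32 39] [-39.7  32.7] 170.6
317 224 [30 27 33] [-15.7  26.9] 139.7
317 226 [26 26 30] [-14.9  26.8] 133.3
317 228 [38 36 38] [-16.1  27.1] 129.1
317 230 [33 33 35] [-16.   27.2] 123.4
317 232 [31 30 32] [-15.3  27.1] 117.0
317 234 [34 34 36] [-13.4  26.8] 109.3
317 236 [37 33 37] [-14.1  27. ] 104.4
317 238 [91 71 53] [-15.8  27.5] 100.5
317 240 [183 138  92] [-1.6 24.2] 78.6
317 242 [191 146  99] [-8.7 26. ] 80.8
317 244 [187 142  97] [-12.1  26.9] 78.8
317 246 [179 135  90] [-18.9  28.7] 80.8
317 248 [148 107  72] [-21.1  29.3] 77.4
351 214 [37 38 43] [-15.6 -40.3] 148.2
351 216 [32 33 37] [-15.8 -40.4] 142.9
351 218 [30 35 36] [-18.9 -39.5] 140.9
351 220 [37 36 39] [-16.8 -40.4] 133.0
351 222 [39 36 41] [-15.9 -40.8] 126.4
351 224 [38 40 43] [-14.9 -41.3] 119.7
351 226 [29 35 36] [-15.2 -41.4] 114.3
351 228 [33 38 41] [-17.8 -40.7] 111.6
351 230 [30 31 39] [-16.4 -41.3] 104.2
351 232 [162 118  78] [  1.3 -47.6] 78.3
351 234 [190 145  98] [ -3.9 -46. ] 78.2
351 236 [186 140  96] [ -8.9 -44.5] 78.0
351 238 [181 136  93] [-12.9 -43.3] 76.6
351 240 [173 126  85] [-17. -42.] 75.4
351 242 [170 126  85] [-20.8 -40.9] 73.9
351 244 [164 121  86] [-26.2 -39.3] 74.2
351 246 [151 110  76] [-25.6 -39.6] 67.4
351 248 [139 100  69] [-30.2 -38.3] 66.7
```

Depth shows that the tips of the open fingers are really about 22 mm above the reported TCP height (lowest dark pixels at z about 100), so there are about 18 mm left to go down.

Emit:
send_rows(commands=[[-2,0,2,0],[-4,0,5,0],[-5,0,8,0],[-5,0,11,0],[-5,0,13,0],[-5,0,14,0],[-5,0,14.5,0],[-5,0,15,0],[-5,0,15,0],[-5,0,15,0]])

```text
time_s: 9.25
ee_pos: [583.2, -67.3, 61.6]
ee_rot: [[0.257, 0.966, 0.0], [0.966, -0.257, -0.0], [-0.0, 0.0, -1.0]]
contact_force: [-0.8, 0.2, 0.9]
grip_width: 53.2
grasp_force: 0.0
```

Run:
```python
from h import *
where()
c,R,_=board_frame()
p,d=cams.camera('side');P=cloud('side',d);q=(P[...,:2]-c)@R;z=P[...,2]
dark=(p.max(2)<60)&(abs(q[...,0])<30)&(abs(q[...,1])<60)&(z>60)
print(dark.sum(),np.sort(z[dark])[:12].round(1),np.median(q[dark][:,0]))
```

```text
t 9.25 tcp board [-10.9  -5.5] z 61.6 F(board) [-0.01  0.8 ] 0.87 grip 53.2
toolx in board [ 1.    -0.001] tooly [-0.001 -1.   ] tz [ 0. -0. -1.]
1063 [82.3 82.6 83.  85.4 85.6 86.  86.2 86.7 86.9 87.1 87.3 87.4] -18.928970047867022
```

Emit:
send_rows(commands=[[0,0,0.3,0],[0,0,0.6,0],[0,0,0.9,0],[0,0,1.2,0],[0,0,1.5,0],[0,0,1.5,0],[0,0,1.5,0],[0,0,1.5,0],[0,0,1.5,0],[0,0,1.5,0]])

```text
time_s: 10.3
ee_pos: [583.1, -67.3, 60.0]
ee_rot: [[0.257, 0.966, 0.0], [0.966, -0.257, -0.0], [-0.0, 0.0, -1.0]]
contact_force: [0.4, 0.0, 0.5]
grip_width: 52.7
grasp_force: 0.0
```

Emit:
send_rows(commands=[[0,0,0.2,0],[0,0,0.4,0],[0,0,0.6,0],[0,0,0.8,0],[0,0,0.8,0],[0,0,0.8,0],[0,0,0.8,0],[0,0,0.8,0],[0,0,0.8,0],[0,0,0.8,0]])

```text
time_s: 11.3
ee_pos: [583.1, -67.3, 59.2]
ee_rot: [[0.257, 0.966, 0.0], [0.966, -0.257, -0.0], [-0.0, 0.0, -1.0]]
contact_force: [0.2, 0.3, -0.2]
grip_width: 53.3
grasp_force: 0.0
```

Emit:
send_rows(commands=[[0,0,0.2,0],[0,0,0.4,0],[0,0,0.6,0],[0,0,0.8,0],[0,0,1.0,0],[0,0,1.0,0],[0,0,1.0,0],[0,0,1.0,0],[0,0,1.0,0],[0,0,1.0,0]])

```text
time_s: 12.3
ee_pos: [583.1, -67.3, 58.2]
ee_rot: [[0.257, 0.966, 0.0], [0.966, -0.257, -0.0], [-0.0, 0.0, -1.0]]
contact_force: [0.0, -0.5, 1.2]
grip_width: 52.6
grasp_force: 0.0
```

Emit:
send_rows(commands=[[0,0,0.2,0],[0,0,0.4,0],[0,0,0.6,0],[0,0,0.8,0],[0,0,0.8,0],[0,0,0.8,0],[0,0,0.8,0],[0,0,0.8,0],[0,0,0.8,0],[0,0,0.8,0]])

```text
time_s: 13.3
ee_pos: [583.1, -67.3, 57.5]
ee_rot: [[0.257, 0.966, 0.0], [0.966, -0.257, -0.0], [-0.0, 0.0, -1.0]]
contact_force: [-1.4, 1.2, 3.5]
grip_width: 53.1
grasp_force: 1.9
```

Emit:
send_rows(commands=[[0,0,0.6,0],[3,0,0.7,0],[6,0,0.7,0],[9,0,0.7,0],[12,0,0.7,0],[15,0,0.7,0],[18,0,0.7,0],[21,0,0.7,0],[24,0,0.7,0],[24,0,0.7,0]])

```text
time_s: 14.3
ee_pos: [589.0, -43.1, 57.4]
ee_rot: [[0.256, 0.967, -0.0], [0.967, -0.256, 0.0], [0.0, -0.0, -1.0]]
contact_force: [-2.6, 0.7, 10.3]
grip_width: 53.1
grasp_force: 4.9
```

```bash
cat >> h.py <<'E'
def look():
    c,R,_=board_frame()
    from scipy.optimize import least_squares
    p,d=cams.camera('side');P=cloud('side',d);q=(P[...,:2]-c)@R;z=P[...,2];h=cv2.cvtColor(p,cv2.COLOR_RGB2HSV)
    br=(q[...,0]>-60)&(q[...,0]<112)&(abs(q[...,1])<80)&(h[...,2]>=80)&(h[...,1]>110)&(z>36)&(z<90)
    X=q[br][:,0];Y=q[br][:,1];Z=z[br]
    f=least_squares(lambda v:np.hypot(X-v[0]-v[2]*Y,Z-v[1])-30,[np.median(X)+10,50,0],loss='soft_l1');print('roller x,z,yaw',f.x.round(3),br.sum(),'y',np.percentile(Y,[1,99]).round(1))
    return p,d
E
python3 -c "
from h import *
where();look()"
```

```text
t 14.3 tcp board [14.  -4.9] z 57.4 F(board) [0.03 2.7 ] 10.31 grip 53.1
toolx in board [ 1.    -0.001] tooly [-0.001 -1.   ] tz [-0.  0. -1.]
roller x,z,yaw [ 6.8390e+00  4.9085e+01 -2.5000e-02] 1898 y [-74.7  63.8]
```

Emit:
send_rows(commands=[[0,0,-4,0],[-14,0,-4,0],[-14,0,-1.2,0],[-14,0,-0.3,0],[-10,0,-0.3,0],[-4,0,-0.3,0],[2,0,-0.3,0],[8,0,-0.3,0],[14,0,-0.3,0],[14,0,-0.3,0]])

```text
time_s: 15.35
ee_pos: [592.7, -29.3, 57.5]
ee_rot: [[0.257, 0.966, -0.0], [0.966, -0.257, 0.001], [0.001, -0.0, -1.0]]
contact_force: [-2.6, 1.0, 8.4]
grip_width: 52.5
grasp_force: 4.5
```

```bash
python3 -c "
from h import *
where();look()"
```

```text
t 15.35 tcp board [28.4 -5. ] z 57.5 F(board) [0.32 2.78] 8.39 grip 52.5
toolx in board [ 1.    -0.001] tooly [-0.001 -1.   ] tz [-0.     0.001 -1.   ]
roller x,z,yaw [ 2.3162e+01  4.9101e+01 -2.3000e-02] 1813 y [-73.8  64.2]
```

Emit:
send_rows(commands=[[0,0,-4,0],[-12,0,-4,0],[-12,0,-1.2,0],[-12,0,0,0],[-8,0,0,0],[-2,0,0,0],[4,0,0,0],[10,0,0,0],[16,0,0,0],[16,0,0,0]])

```text
time_s: 16.4
ee_pos: [596.8, -13.6, 57.5]
ee_rot: [[0.256, 0.967, -0.0], [0.967, -0.256, 0.001], [0.001, -0.0, -1.0]]
contact_force: [-2.1, 1.3, 8.1]
grip_width: 53.0
grasp_force: 4.3
```

```bash
python3 -c "
from h import *
where();look()"
```

```text
t 16.4 tcp board [44.6 -4.9] z 57.5 F(board) [0.7  2.41] 8.12 grip 53.0
toolx in board [ 1.    -0.001] tooly [-0.001 -1.   ] tz [-0.     0.001 -1.   ]
roller x,z,yaw [ 3.9136e+01  4.9209e+01 -2.3000e-02] 1780 y [-72.9  64.7]
```

Emit:
send_rows(commands=[[0,0,-4,0],[-12,0,-4,0],[-12,0,-1.2,0],[-12,0,0,0],[-8,0,0,0],[-2,0,0,0],[4,0,0,0],[10,0,0,0],[15,0,0,0],[15,0,0,0]])

```text
time_s: 17.45
ee_pos: [600.7, 0.8, 57.5]
ee_rot: [[0.257, 0.967, -0.0], [0.967, -0.257, 0.001], [0.001, -0.0, -1.0]]
contact_force: [-1.8, 1.2, 9.0]
grip_width: 52.6
grasp_force: 4.2
```

```bash
python3 -c "
from h import *
where();look()"
```

```text
t 17.45 tcp board [59.5 -5. ] z 57.5 F(board) [0.66 2.08] 9.03 grip 52.6
toolx in board [ 1.    -0.001] tooly [-0.001 -1.   ] tz [-0.     0.001 -1.   ]
roller x,z,yaw [ 5.4528e+01  4.9150e+01 -2.6000e-02] 1787 y [-73.1  64.8]
```

Emit:
send_rows(commands=[[0,0,-4,0],[-12,0,-4,0],[-12,0,-1.2,0],[-12,0,0,0],[-10,0,0,0],[-8,0,0,0],[-6,0,0,0],[-5,0,0,0],[-4,0,0,0],[-4,0,0,0]])

```text
time_s: 18.5
ee_pos: [599.4, -5.5, 57.7]
ee_rot: [[0.258, 0.966, -0.0], [0.966, -0.258, -0.001], [-0.001, -0.0, -1.0]]
contact_force: [-3.3, -1.5, 9.5]
grip_width: 53.0
grasp_force: 5.2
```

```bash
python3 -c "
from h import *
where();look();c,R,_=board_frame()
print('bead',((ray('top',[[308.5,192.5],[300.5,228],[292.5,263.5]],22)[:,:2]-c)@R).round(1))
a=np.load('top0.npz');P=cloud('top',a['d']);q=(P[...,:2]-c)@R;z=P[...,2]
m=(q[...,0]>90)&(abs(q[...,1])<70)&(z>36)&(z<48)&(q[...,0]<160);print('stop x',np.percentile(q[m][:,0],[2,50,98]))
m=(z>46)&(z<70)&(q[...,0]>35)&(q[...,0]<75)&(q[...,1]>75)&(q[...,1]<115)
print('post',(q[m].min(0)+q[m].max(0))/2,q[m].min(0),q[m].max(0))
"
```

```text
t 18.5 tcp board [53.1 -5.3] z 57.7 F(board) [-2.3   2.82] 9.48 grip 53.0
toolx in board [ 1.    -0.002] tooly [-0.002 -1.   ] tz [-0.    -0.001 -1.   ]
roller x,z,yaw [ 5.9316e+01  4.9303e+01 -2.3000e-02] 1703 y [-72.4  65.3]
bead [[ 78.7 -84.9]
 [ 73.6   2.9]
 [ 68.6  88.9]]
stop x [120.74283274 135.07740151 149.54539144]
post [49.23756876 92.26107187] [35.39873258 82.50806897] [ 63.07640494 102.01407476]
```

Emit:
send_rows(commands=[[0,0,-3,0],[-2.5,0,-3,0],[-2.5,0,-0.8,0],[-2.5,0,0,0],[2.5,0,-0.8,0],[7.5,0,-1.6,0],[13.5,0,-2.3,0],[19.5,0,-2.7,0],[25.5,0,-2.9,0],[32.5,0,-2.9,0]])

```text
time_s: 19.55
ee_pos: [608.2, 27.4, 59.8]
ee_rot: [[0.257, 0.966, -0.0], [0.966, -0.257, -0.0], [-0.0, -0.0, -1.0]]
contact_force: [0.4, -0.9, -0.2]
grip_width: 53.3
grasp_force: 0.0
```

```bash
python3 -c "
from h import *
where();look()"
```

```text
t 19.55 tcp board [87.2 -5.5] z 59.8 F(board) [-0.76 -0.63] -0.24 grip 53.3
toolx in board [ 1.    -0.001] tooly [-0.001 -1.   ] tz [-0. -0. -1.]
roller x,z,yaw [ 5.3212e+01  4.9169e+01 -2.2000e-02] 1871 y [-72.5  64.9]
```

Emit:
send_rows(commands=[[-15,0,-2,0],[-30,0,-2,0],[-41,0,-2,0],[-41,0,1,0],[-41,0,2.8,0],[-39,0,2.8,0],[-36,0,2.8,0],[-33,0,2.8,0],[-32,0,2.8,0],[-32,0,-2,0]])

```text
time_s: 20.6
ee_pos: [599.7, -3.2, 61.6]
ee_rot: [[0.256, 0.967, -0.001], [0.967, -0.256, 0.0], [0.0, -0.001, -1.0]]
contact_force: [0.4, 0.2, -0.3]
grip_width: 52.6
grasp_force: 0.0
```

```bash
python3 -c "
from h import *
where();look()"
```

```text
t 20.6 tcp board [55.4 -5. ] z 61.6 F(board) [ 0.27 -0.31] -0.27 grip 52.6
toolx in board [ 1. -0.] tooly [-0. -1.] tz [-0.001  0.    -1.   ]
roller x,z,yaw [ 5.6217e+01  4.9181e+01 -2.2000e-02] 1769 y [-72.9  64.9]
```

```bash
python3 -c "
from bench import ctrl
print(ctrl.get_state()['joint_pos'])"
```

```text
[ 0.0960732   0.87746017 -0.29641698  1.7535799   0.42616508  0.57343924
 -0.71972337]
```

Emit:
send_rows(commands=[[-3,0,-20,0],[-6,0,-40,0],[-9,0,-45,0.1],[-11,0,-45,0.24],[-11,0,-45,0.38],[-11,0,-45,0.52],[-11,0,-45,0.66],[-11,0,-45,0.8],[-11,0,-45,0.94],[-11,0,-45,1.07]], fingers=-1, squeeze=10)

```text
time_s: 21.65
ee_pos: [597.2, -14.1, 106.7]
ee_rot: [[0.972, 0.234, 0.0], [0.234, -0.972, 0.0], [0.0, -0.0, -1.0]]
contact_force: [-0.6, -0.0, 0.6]
grip_width: 0.3
grasp_force: 0.0
```

Emit:
send_rows(commands=[[0,0,0,0.12],[0,0,0,0.24],[0,0,0,0.36],[0,0,0,0.48],[0,0,0,0.5],[0,0,0,0.5],[0,0,0,0.5],[0,0,0,0.5],[0,0,0,0.5],[0,0,0,0.5]])

```text
time_s: 22.65
ee_pos: [597.1, -14.7, 106.9]
ee_rot: [[0.967, -0.256, 0.0], [-0.256, -0.967, 0.0], [0.0, -0.0, -1.0]]
contact_force: [0.1, -0.6, 0.2]
grip_width: 0.2
grasp_force: 0.0
```

Run:
```python
from h import *
where(41,-4.5,90)
p,d=look()
c,R,_=board_frame()
P=cloud('side',d);q=(P[...,:2]-c)@R;z=P[...,2]
dark=(p.max(2)<60)&(q[...,0]>0)&(q[...,0]<80)&(abs(q[...,1])<60)&(z>60)
k=np.argsort(z[dark])[:60];print(z[dark][k][:20].round(1),'x',np.percentile(q[dark][k][:,0],[3,50,97]),'y',np.percentile(q[dark][k][:,1],[3,97]))
```

```text
t 22.65 tcp board [43.6 -5.5] z 106.9 F(board) [-0.52 -0.21] 0.16 grip 0.2
toolx in board [-0. -1.] tooly [-1.  0.] tz [ 0.  0. -1.]
shift [-1.   2.6 16.9]
roller x,z,yaw [ 4.2578e+01  4.9121e+01 -2.0000e-02] 1856 y [-73.3  64.5]
[198.1 198.5 199.2 200.4 201.  201.3 203.3 203.3 204.2 204.6 204.6 204.6
 205.1 205.1 205.2 205.3 205.4 205.4 205.9 206.2] x [10.8414157  14.38808601 56.44219704] y [-25.97975893  28.57964203]
```

Run:
```python
from h import *
c,R,_=board_frame()
p,d=cams.camera('side');np.savez('s2.npz',p=p,d=d);cv2.imwrite('pics/s2.png',cv2.resize(p[120:340,220:420,::-1],None,fx=2.7,fy=2.7,interpolation=2))
```

```text
(no output)
```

View pics/s2.png

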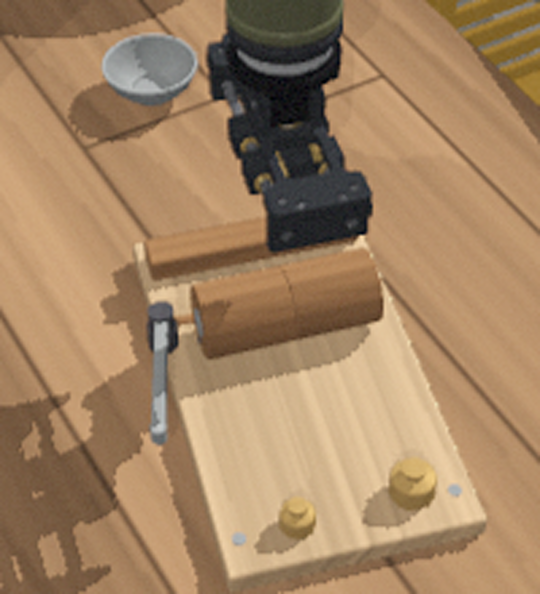

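Emit:
send_rows(commands=[[-1,5,10,0],[-1,9.5,20,0],[-1,9.5,24,0],[-1,9.5,26,0],[-1,9.5,27,0],[-1,9.5,27.5,0],[-1,9.5,28,0],[-1,9.5,28,0],[-1,9.5,28,0],[-1,9.5,28,0]])

```text
time_s: 23.75
ee_pos: [593.8, -23.6, 79.1]
ee_rot: [[0.967, -0.256, 0.0], [-0.256, -0.967, -0.0], [0.0, -0.0, -1.0]]
contact_force: [0.0, -1.0, 0.5]
grip_width: 0.4
grasp_force: 0.0
```

Emit:
send_rows(commands=[[0,0,5,0],[0,0,10,0],[0,0,14,0],[0,0,17,0],[0,0,18.5,0],[0,0,19.2,0],[0,0,19.6,0],[0,0,20,0],[0,0,20.4,0],[0,0,20.4,0]])

```text
time_s: 24.75
ee_pos: [593.8, -23.6, 58.6]
ee_rot: [[0.967, -0.256, 0.0], [-0.256, -0.967, -0.0], [0.0, -0.0, -1.0]]
contact_force: [0.4, 0.2, -0.2]
grip_width: 0.5
grasp_force: 0.0
```

Emit:
send_rows(commands=[[0,0,1,0],[0,0,1.5,0],[0,-3,1.5,0],[0,-7,1.5,0],[0,-11,1.5,0],[0,-15,1.5,0],[0,-19,1.5,0],[0,-22,1.5,0],[0,-24,1.5,0],[0,-24,1.5,0]])

```text
time_s: 25.75
ee_pos: [599.7, 0.6, 57.5]
ee_rot: [[0.967, -0.255, -0.0], [-0.255, -0.967, 0.001], [-0.0, -0.001, -1.0]]
contact_force: [-2.0, 0.9, 6.0]
grip_width: 0.7
grasp_force: 3.1
```

```bash
python3 -c "
from h import *
where();look()"
```

```text
t 25.75 tcp board [59.  -4.1] z 57.5 F(board) [0.31 2.19] 6.03 grip 0.7
toolx in board [ 0. -1.] tooly [-1. -0.] tz [-0.     0.001 -1.   ]
roller x,z,yaw [ 5.5010e+01  4.9173e+01 -2.6000e-02] 1414 y [-73.3  65. ]
```

Emit:
send_rows(commands=[[0,0,-4,0],[0,19,-4,0],[0,19,-0.8,0],[0,19,0.2,0],[0,15,0.3,0],[0,10,0.3,0],[0,7,0.0,0],[0,4,-0.7,0],[0,1,-1.25,0],[0,1,-1.25,0]])

```text
time_s: 26.8
ee_pos: [599.3, 0.1, 59.3]
ee_rot: [[0.967, -0.255, -0.001], [-0.255, -0.967, 0.001], [-0.001, -0.0, -1.0]]
contact_force: [-4.5, -0.6, 11.0]
grip_width: 0.2
grasp_force: 5.6
```

```bash
python3 -c "
from h import *
where();look()"
```

```text
t 26.8 tcp board [58.5 -3.8] z 59.3 F(board) [-1.75  4.18] 10.95 grip 0.2
toolx in board [ 0.001 -1.   ] tooly [-1.    -0.001] tz [-0.001  0.001 -1.   ]
roller x,z,yaw [ 6.4927e+01  5.1083e+01 -2.2000e-02] 1274 y [-72.6  65.6]
```

Emit:
send_rows(commands=[[0,-3,-0.45,0],[0,-6,-0.7,0],[0,-9,-0.95,0],[0,-12,-1.1,0],[0,-15,-1.2,0],[0,-18,-1.2,0],[0,-22,-1.1,0],[0,-26,-0.8,0],[0,-30,-0.4,0],[0,-30,-0.4,0]])

```text
time_s: 27.85
ee_pos: [607.6, 31.5, 59.5]
ee_rot: [[0.967, -0.253, 0.001], [-0.253, -0.967, 0.003], [-0.0, -0.003, -1.0]]
contact_force: [-2.4, 2.7, 9.2]
grip_width: 0.6
grasp_force: 4.9
```

```bash
python3 -c "
from h import *
where();look()"
```

```text
t 27.85 tcp board [91.  -3.8] z 59.5 F(board) [2.   3.01] 9.23 grip 0.6
toolx in board [ 0.002 -1.   ] tooly [-1.    -0.002] tz [ 0.001  0.003 -1.   ]
roller x,z,yaw [ 8.1155e+01  5.1354e+01 -2.4000e-02] 1514 y [-73.   65.4]
```

Emit:
send_rows(commands=[[0,-3,0.4,0],[0,-6,0.8,0],[0,-9,1.2,0],[0,-11,1.6,0],[0,-11,1.6,0],[0,-11,-3,0],[0,-11,-15,0],[0,-11,-30,0],[0,-11,-45,0],[0,-11,-45,0]])

```text
time_s: 28.9
ee_pos: [612.2, 38.0, 106.7]
ee_rot: [[0.966, -0.257, 0.005], [-0.257, -0.966, 0.0], [0.005, -0.001, -1.0]]
contact_force: [0.1, -0.2, 0.3]
grip_width: 0.2
grasp_force: 0.0
```

Run:
```python
from h import *
where();p,d=look();cv2.imwrite('pics/s3.png',cv2.resize(p[120:340,220:420,::-1],None,fx=2.7,fy=2.7,interpolation=2))
```

```text
t 28.9 tcp board [98.4 -6.6] z 106.7 F(board) [-0.12 -0.13] 0.34 grip 0.2
toolx in board [-0.001 -1.   ] tooly [-1.     0.001] tz [ 0.005  0.    -1.   ]
roller x,z,yaw [ 9.0453e+01  4.9128e+01 -1.0000e-02] 1789 y [-71.6  65.8]
```

View pics/s3.png

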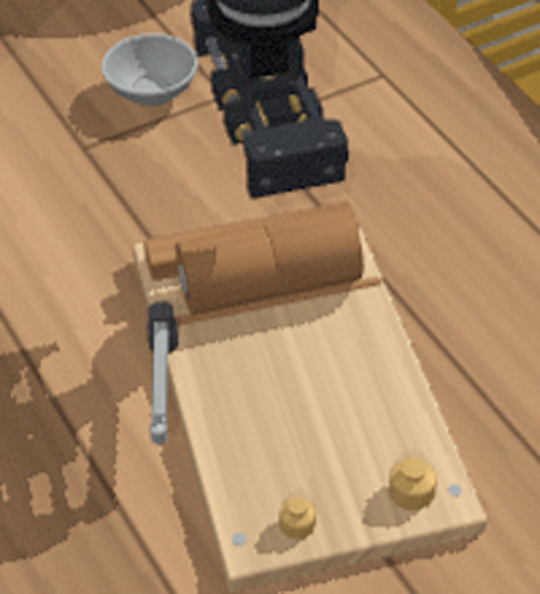

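The roller now lies in the rest (fit x = 90.4, z = 49 mm), touching the stop. The keeper is still beside the board, with its pivot at crop (160,318) and its pin at (158,433).

```bash
cat >> h.py <<'E'
PV=np.array([54,92.5])
def rows(wps):
    """wps: (board x,y,z,tool-y angle deg in board) -> tool shifts from the present pose"""
    from bench import ctrl
    s=ctrl.get_state();T=np.array(s['ee_rot']);e=np.array(s['ee_pos']);c,R,_=board_frame()
    ty=R.T@T[:2,1];a0=np.degrees(np.arctan2(ty[1],ty[0]))
    for x,y,z,a in wps:
        d=T.T@(np.r_[c+R@[x,y],z]-e);t=-np.radians((a-a0+180)%360-180)
        print(np.r_[d.round(1),round(t,3)].tolist())
def kp(q,off,r=80,z=14):
    th=np.pi-.349+q;u=np.array([np.cos(th),np.sin(th)]);n=np.array([-u[1],u[0]])
    return [*(PV+r*u-off*n),z,np.degrees(th)]
E
python3 -c "
from h import *
where()
a=kp(.13,32);rows([a[:2]+[107]+a[3:],a])"
```

```text
t 28.95 tcp board [98.3 -5.7] z 105.4 F(board) [-0.59  0.65] -0.89 grip 0.2
toolx in board [-0.001 -1.   ] tooly [-1.     0.001] tz [ 0.003  0.    -1.   ]
[-146.7, 115.5, -2.2, 0.218]
[-147.0, 115.6, 90.8, 0.218]
```

Emit:
send_rows(commands=[[-20,15,0,0.03],[-50,40,0,0.07],[-80,64,0,0.12],[-110,88,0,0.17],[-135,106,0,0.2],[-147,115,0,0.22],[-147,115,20,0.22],[-147,115,45,0.22],[-147,115,60,0.22],[-147,115,60,0.22]])

```text
time_s: 29.95
ee_pos: [437.4, -35.2, 42.1]
ee_rot: [[0.887, -0.461, -0.003], [-0.461, -0.887, 0.0], [-0.003, 0.001, -1.0]]
contact_force: [-0.5, -1.1, -0.2]
grip_width: 0.8
grasp_force: 0.0
```

Run:
```python
from h import *
where()
p,d=cams.camera('side');cv2.imwrite('pics/s4.png',cv2.resize(p[120:340,160:420,::-1],None,fx=2.7,fy=2.7,interpolation=2))
rows([kp(.13,32),kp(.13,16)]+[kp(q,13.5) for q in np.arange(.2,1.95,.145)])
```

```text
t 29.95 tcp board [-17.1 143.7] z 42.1 F(board) [-1.16  0.18] -0.16 grip 0.8
toolx in board [-0.219 -0.976] tooly [-0.976  0.219] tz [-0.003  0.    -1.   ]
[2.1, -0.4, 29.0, -0.002]
[18.1, -0.4, 29.0, -0.002]
[26.3, 0.3, 29.0, -0.072]
[38.0, 0.6, 29.0, -0.217]
[49.7, -0.8, 28.9, -0.362]
[61.0, -3.9, 28.9, -0.507]
[71.8, -8.6, 28.9, -0.652]
[81.8, -14.9, 28.9, -0.797]
[90.7, -22.4, 28.8, -0.942]
[98.5, -31.3, 28.8, -1.087]
[105.0, -41.1, 28.8, -1.232]
[109.9, -51.8, 28.8, -1.377]
[113.2, -63.0, 28.8, -1.522]
[114.9, -74.7, 28.7, -1.667]
[114.9, -86.4, 28.7, -1.812]
```

View pics/s4.png

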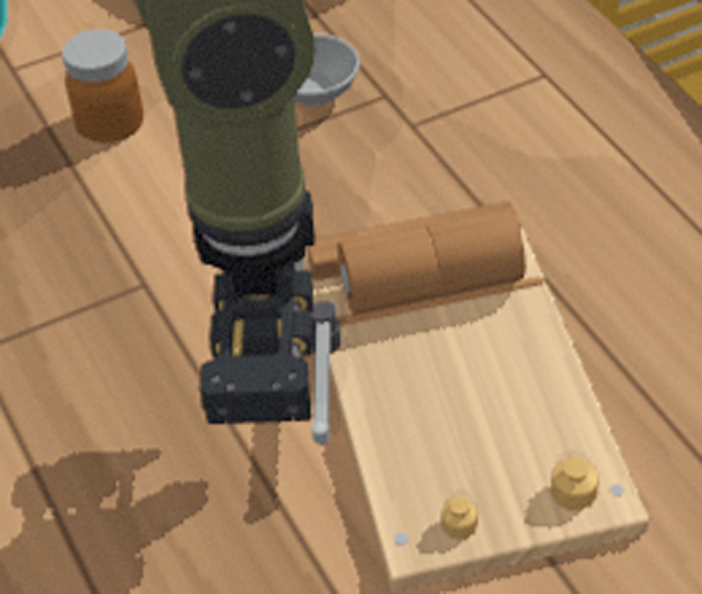

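The gripper hangs outside the keeper (bar from crop (325,315) to (320,435)), with clear space between them.

Emit:
send_rows(commands=[[2,0,8,0],[2,0,18,0],[2,0,26,0],[2,0,29,0],[6,0,29,0],[10,0,29,0],[14,0,29,0],[17,0,29,0],[17,0,29,0],[17,0,29,0]])

```text
time_s: 31.0
ee_pos: [453.7, -43.1, 14.7]
ee_rot: [[0.887, -0.461, 0.0], [-0.461, -0.887, -0.0], [0.0, 0.0, -1.0]]
contact_force: [0.1, -0.2, 1.0]
grip_width: 0.2
grasp_force: 0.0
```

Run:
```python
from h import *
where()
rows([kp(q,13.5) for q in np.arange(.2,1.95,.1)])
```

```text
t 31.0 tcp board [-20.6 125.9] z 14.7 F(board) [-0.21 -0.19] 1.05 grip 0.2
toolx in board [-0.219 -0.976] tooly [-0.976  0.219] tz [ 0. -0. -1.]
[8.5, 0.7, 0.7, -0.071]
[16.6, 1.1, 0.7, -0.171]
[24.7, 0.6, 0.7, -0.271]
[32.7, -0.6, 0.8, -0.371]
[40.6, -2.6, 0.8, -0.471]
[48.2, -5.5, 0.8, -0.571]
[55.5, -9.0, 0.8, -0.671]
[62.3, -13.3, 0.8, -0.771]
[68.8, -18.2, 0.8, -0.871]
[74.7, -23.8, 0.8, -0.971]
[80.0, -29.9, 0.8, -1.071]
[84.7, -36.5, 0.8, -1.171]
[88.7, -43.6, 0.8, -1.271]
[92.0, -51.0, 0.8, -1.371]
[94.5, -58.7, 0.8, -1.471]
[96.3, -66.6, 0.8, -1.571]
[97.2, -74.7, 0.8, -1.671]
[97.3, -82.8, 0.8, -1.771]
```

Emit:
send_rows(commands=[[8.5,0.7,0.5,-0.07],[16.5,1,0.5,-0.17],[24.5,0.5,0.5,-0.27],[32.5,-0.5,0.5,-0.37],[40.5,-2.5,0.5,-0.47],[48,-5.5,0.5,-0.57],[55.5,-9,0.5,-0.67],[62.5,-13.5,0.5,-0.77],[69,-18,0.5,-0.87],[69,-18,0.5,-0.87]])

```text
time_s: 32.0
ee_pos: [523.4, -58.9, 14.1]
ee_rot: [[0.924, 0.382, 0.0], [0.382, -0.924, -0.0], [0.0, 0.0, -1.0]]
contact_force: [0.3, -0.1, -0.4]
grip_width: 0.2
grasp_force: 0.0
```

Run:
```python
from h import *
where();p,d=look();cv2.imwrite('pics/s5.png',cv2.resize(p[120:340,160:420,::-1],None,fx=2.7,fy=2.7,interpolation=2))
rows([kp(q,13.5) for q in list(np.arange(1.1,1.9,.1))+[1.9,1.95]])
```

```text
t 32.0 tcp board [-18.   54.5] z 14.1 F(board) [-0.04 -0.36] -0.4 grip 0.2
toolx in board [ 0.605 -0.796] tooly [-0.796 -0.605] tz [ 0. -0. -1.]
roller x,z,yaw [ 9.0398e+01  4.9182e+01 -1.3000e-02] 861 y [-72.3   2.2]
[8.2, 0.8, 0.1, -0.103]
[16.3, 0.9, 0.1, -0.203]
[24.4, 0.2, 0.1, -0.303]
[32.4, -1.3, 0.1, -0.403]
[40.1, -3.6, 0.1, -0.503]
[47.7, -6.6, 0.1, -0.603]
[54.8, -10.4, 0.1, -0.703]
[61.6, -14.9, 0.1, -0.803]
[67.9, -20.0, 0.1, -0.903]
[70.8, -22.8, 0.1, -0.953]
```

View pics/s5.png

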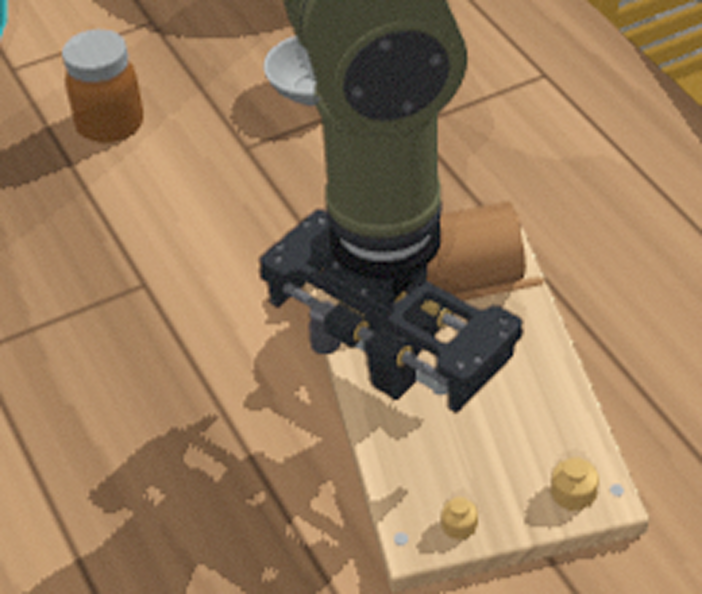

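The bar is swinging in ahead of the fingers (its steel end shows at crop (435,375)), and the roller is unmoved.

Emit:
send_rows(commands=[[8,0.8,0,-0.1],[16,0.9,0,-0.2],[24,0,0,-0.3],[32,-1.3,0,-0.4],[40,-3.6,0,-0.5],[47.5,-6.6,0,-0.6],[54.5,-10.4,0,-0.7],[61,-15,0,-0.8],[65,-18,0,-0.86],[65,-18,0,-0.86]])

```text
time_s: 33.05
ee_pos: [576.3, -17.3, 14.1]
ee_rot: [[0.316, 0.949, 0.0], [0.949, -0.316, 0.0], [0.0, 0.0, -1.0]]
contact_force: [-0.5, -0.7, 0.4]
grip_width: 0.4
grasp_force: 0.0
```

Run:
```python
from h import *
where();look()
rows([kp(q,o) for q,o in((1.86,13.5),(1.9,13.5),(1.92,14),(1.92,13.5),(1.92,13),(1.94,13.5))])
```

```text
t 33.05 tcp board [35.7 13.9] z 14.1 F(board) [-0.83  0.31] 0.39 grip 0.4
toolx in board [ 0.998 -0.063] tooly [-0.063 -0.998] tz [ 0.  0. -1.]
roller x,z,yaw [ 9.0567e+01  4.9197e+01 -1.1000e-02] 323 y [-71.4  65.6]
[0.2, 0.7, 0.1, -0.004]
[3.4, 1.2, 0.1, -0.044]
[4.5, 1.4, 0.1, -0.064]
[5.0, 1.4, 0.1, -0.064]
[5.5, 1.3, 0.1, -0.064]
[6.6, 1.5, 0.1, -0.084]
```

Emit:
send_rows(commands=[[1,0.3,0,-0.01],[2,0.6,0,-0.03],[3,1,0,-0.04],[4,1.2,0,-0.06],[4.5,1.3,0,-0.064],[5,1.3,0,-0.064],[5,1.3,0,-0.064],[5,1.3,0,-0.064],[5,1.3,0,-0.064],[5,1.3,0,-0.064]])

```text
time_s: 34.1
ee_pos: [577.7, -14.9, 14.0]
ee_rot: [[0.254, 0.967, -0.003], [0.967, -0.254, -0.002], [-0.003, -0.002, -1.0]]
contact_force: [-3.5, -4.2, 2.5]
grip_width: 0.5
grasp_force: 2.6
```

Emit:
send_rows(commands=[[0.3,0,0,0],[0.6,0,0,0],[0.9,0,0,0],[1.2,0,0,0],[1.2,0,0,0],[1.2,0,0,0],[1.2,0,0,0],[1.2,0,0,0],[1.2,0,0,0],[1.2,0,0,0]])

```text
time_s: 35.1
ee_pos: [577.6, -14.8, 14.0]
ee_rot: [[0.255, 0.967, -0.004], [0.967, -0.255, -0.004], [-0.004, -0.003, -1.0]]
contact_force: [-4.5, -6.3, 2.9]
grip_width: 0.4
grasp_force: 3.5
```

Pushing met a firm stop at about 7 N. I'll back off, lift clear and look.

Emit:
send_rows(commands=[[-3,0,0,0],[-8,0,0,0],[-12,0,0,0],[-12,0,-20,0],[-12,0,-50,0],[-20,0,-90,0],[-40,0,-120,0],[-70,20,-140,0],[-110,40,-150,0],[-150,50,-150,0]])

```text
time_s: 36.1
ee_pos: [593.2, -171.2, 166.7]
ee_rot: [[0.252, 0.968, 0.007], [0.968, -0.252, -0.001], [0.001, 0.007, -1.0]]
contact_force: [1.0, -0.4, 0.1]
grip_width: 0.5
grasp_force: 0.0
```

Run:
```python
from h import *
where();ps,d=look();c,R,_=board_frame()
p,dt=cams.camera('top')
P=cloud('side',d);q=(P[...,:2]-c)@R;z=P[...,2]
h=cv2.cvtColor(ps,cv2.COLOR_RGB2HSV)
m=(h[...,1]<70)&(z>45)&(z<62)&(q[...,0]>20)&(q[...,0]<75)&(q[...,1]>-30)&(q[...,1]<75)
if m.sum()>5:
    A=np.polyfit(q[m][:,1],q[m][:,0],1);print('bar n',m.sum(),'x=%.3f*y+%.1f'%tuple(A),'y',q[m][:,1].min(),q[m][:,1].max())
a=cv2.resize(ps[150:340,240:400,::-1],None,fx=2.4,fy=2.4,interpolation=2);b=cv2.resize(p[165:310,240:425,::-1],None,fx=2.2,fy=456/145,interpolation=2)
b=cv2.resize(b,(400,456));cv2.imwrite('pics/f.png',np.hstack([a,b]))
```

```text
t 36.1 tcp board [-108.7  -41.7] z 166.7 F(board) [-0.12 -1.11] 0.09 grip 0.5
toolx in board [1.    0.004] tooly [ 0.004 -1.   ] tz [ 0.007 -0.001 -1.   ]
roller x,z,yaw [ 9.0711e+01  4.9114e+01 -1.2000e-02] 898 y [-69.2  66. ]
bar n 263 x=-0.006*y+52.0 y -27.488852275499248 74.73209945467313
```

View pics/f.png

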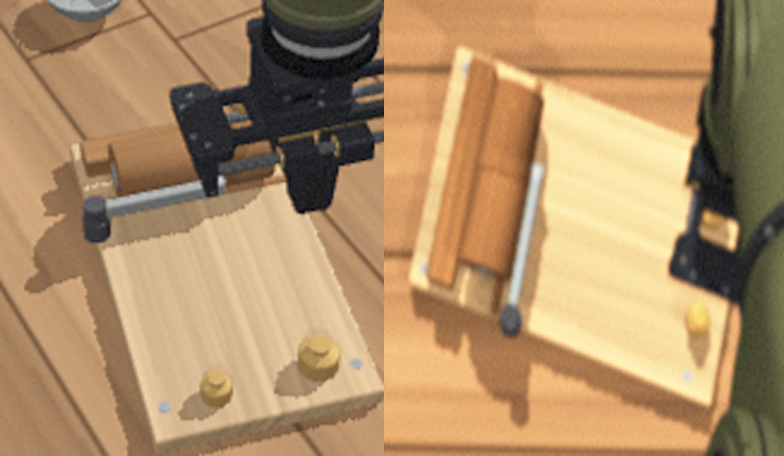

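The keeper lies parallel along the front of the seated roller. The weights and other things stand untouched, and the gripper is clear.

```bash
python3 -c "
from bench import close_job
print(close_job())"
```

```text
the job is handed in; nothing more can be done
None
```

The roller is in the rest against the stop, rolled there on its top (highest reading about 11 N). The keeper was then swung in until it lay along the roller, and I handed the job in at about 36 s with the gripper clear and the other things left alone; no verdict came back.

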